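# Unlock the bead cabinet and hold the sprung lock open

## Task

Unlock the parts cabinet: take the key with the square-cornered bow (grip) out of the wooden gauge block, push it straight down into the lock on the cabinet's top, working it past the stiff pins until its collar sits on the lock plate, and only then turn it a quarter turn clockwise as seen from above, as far as the stop, which lifts the lid ajar. The lock springs back if let go, so finish while still gripping the key and holding the lock fully turned. Leave the other, ball-bowed key, the glass dish, the spool and the pliers where they are.

Things in the scene. Friction and masses are not known exactly. Their poses are not given: they have to be found in the camera images.
- key: The cabinet key, upright, blade down in a slot of the block; a half turn about z is the same key. Origin on its axis at the underside of its steel collar (22 mm across, 4 mm thick, resting on the block's top); z up, x along the width of bow and bit, y through their thickness. Below the collar a 6 mm round shank to 10.5 mm, then a bit 16 (x) by 6 (y) mm from 10.5 to 23.5 mm down, round-nosed. 45 g.
- key2: Another key, upright in the other slot, with a round ball-shaped bow (28 mm diameter, top 37 mm above the origin) in the same black plastic; collar, blade, origin and axes as for the cabinet key. Not to be used.
- block: Wooden bead gauge block, fixed, 140 (x) by 56 (y) by 40 mm high; origin at the centre of its underside. Two key slots lie along its x axis at x = -35 and +35 mm, each 18 by 8 mm and 30 mm deep; which key stands in which varies. A row of small bead holes beside them.
- cabinet: Grey parts cabinet, fixed, 160 (x) by 220 (y) by 85 mm high, drawers on its -x front; origin at the centre of its underside. A square 44 mm steel lock plate is flush in its top, 50 mm from the centre towards -x; behind it (from x = -19 mm) lies the white lid, hinged at the far edge, whose front edge rises about 15 mm as the lock turns.
- keyhole (a point): Centre of the keyhole at the top face of the lock plate, 85 mm above the table, axes as the cabinet's; the slot's long side lies along x. Slot in the fixed plate 18.5 (x) by 8.5 (y) mm with 2 mm chamfers, plate 8 mm thick. Home: collar on the plate, key origin at this point. Only then is the bit below the fixed plate and free to turn; once turned, the key cannot be pulled out.
- lock (a joint): Angle of the lock's plug: 0 unturned, growing clockwise as seen from above to a hard stop at 1.6 rad. A spring turns it back (0.08 N m at the quarter turn). The bit has some 5 to 8 degrees of play in the plug, so the key turns a little further than the plug.
- dish: Small clear glass dish, 60 mm across, 40 mm high, loose, beside the block on its +y side; origin under its centre. Leave alone.
- spool: Wooden spool, 36 mm across, 30 mm high, loose, beside the block on its -y side; origin under its centre. Leave alone.
- pliers: Steel crimping pliers lying flat beyond the block, 137 mm long, 13 mm high, loose. Leave alone.
- key_bow (a point): Centre of the cabinet key's black square-cornered bow, 22 mm above the key's origin, axes as the key's. Bow 30 (x) by 10 (y) mm, spanning 4 to 40 mm above the key's origin; grip it across y from above, firmly (about 45 N).
- pins (a point): Point on the keyhole's axis, 16 mm below the plate's top, inside the turning plug (slot 17.5 by 7.5 mm, from 8 to 26 mm deep). Here two sprung, sticky pins press on the bit's flat sides from both sides; getting past needs a push of some 5 to 15 N, and twisting the key a few degrees to and fro helps.
There are look-alikes about, which are no part of the job. Leave any blue look-alike of the key alone.

How it is judged:
On the way:
1. the key is fully home in the lock (collar on the plate) with the lock not yet turned (z of key in the frame of keyhole below 0.0025 m and horizontal distance between key and keyhole below 0.004 m and angle between key's own z axis and vertical below 0.12 rad and value of joint lock below 0.3 rad), for 0.1 s.
At the end, for the whole second after the job is handed in: The square-bowed key is in the lock with its collar within 3.5 mm of the plate, within 4 mm of the keyhole's axis and upright within 0.15 rad; the lock is held at more than 1.3 rad (a quarter turn less some play) against its spring, the fingers still gripping the key with more than 1 N (value of joint lock above 1.3 rad and z of key in the frame of keyhole below 0.0035 m and horizontal distance between key and keyhole below 0.004 m and angle between key's own z axis and vertical below 0.15 rad and contact force between the fingers and key above 1 N); the arm keeps its last pose, push and grip.
It fails at once if the ball-bowed key is taken out or disturbed (more than 20 mm) (distance of key2 from where it was at the start of the episode above 0.02 m).
It fails at once if the dish, spool or pliers are pushed away (more than 30 mm) (distance of any of dish, spool, pliers from where it was at the start of the episode above 0.03 m).
It also fails if it takes over 58 s, if anything falls off the work surface, if the arm or the gripper's body presses on something with over 40 N, if the wrist force passes 120 N, or if a joint passes its speed limit or range.

## Robot

A 7-joint arm with a two-finger parallel gripper is mounted at the origin on the work surface. World frame = base frame: x ahead of the robot, y to its left, z up, the work surface at z = 0. Lengths are in m, angles in rad, forces in N, time in s.
With the tool pointing down it reaches from about 0.425 to 0.875 m from the base axis. Payload 4.7 kg.
Tool frame: the origin (TCP) lies midway between the tips of the shut fingers; the grasp point (between the pads) lies 19 mm behind it; y points along the fingers, z is the direction in which the jaws open and shut, and the axes are right-handed (so a half turn about y gives the same grasp; the last joint's range is limited). The gripper opens to 87 mm and grips with 3 to 60 N. Pads are 19 mm wide; open, the fingers measure 117 mm over their backs; the gripper's body (75 mm by 190 mm) begins 51 mm behind the grasp point.
Start: joints at [-1.138, 0.321, -0.07, 1.45, 0.023, 1.371, -0.057], TCP at [0.264, 0.594, 0.223] pointing down, gripper open.
Joint ranges: [-2.86, 2.86], [-0.3, 2.09], [-1.38, 1.24], [0.06, 2.45], [-1.56, 4.7], [0.09, 2.05], [-2.69, 2.69]. Speed limits (rad/s): [2.57, 2.57, 3.14, 3.14, 3.14, 3.14, 3.14].

## Interface

Orientations are given as a rotation vector (axis times angle).
In Python, from bench import ctrl gives the robot as it stands.
- The arm moves only by the tool play_rows, never from a script. Its arguments are lists of equal length, an entry for each row: "translation": the shift along the tool's x, y, z in mm, a list of three; "turn": the turn, a rotation vector about the tool's x, y, z in rad, a list of three; "fingers": the opening, from -1 (shut) to 1 (fully open), so that 0 is half open. In form: {"translation": [[dx, dy, dz], ...], "turn": [[wx, wy, wz], ...], "fingers": [fingers, ...]}. A call has exactly 10 rows; each row shifts and turns the commanded pose from where the row before left it, along the tool's axes as they then stand; what a row does not reach is not made up. A row lasts 1/12 s, in which the tool goes at most 41.7 mm and 7.16 degrees, less where a joint would pass 70% of its speed; a pose out of reach is approached as far as the arm can. A call with a gripper value outside its range is refused whole. The fingers move at their own pace and stop on an object; "grip_force" is the grip in N (left out, the last holds). Time passes only in rows, so rows that do not move let the fingers close, or fill a call up. It gives the time, the measured TCP pose, the force and the opening at its end, in the units of the state.
- ctrl.get_state(): the state, without advancing time (a new reading comes with each control period).
- ctrl.get_image(name): name is "side" or "top" or "wrist"; returns the picture (420x560x3 uint8, blue, green, red); there is no depth.
- ctrl.camera_info(name): a dict with "camera_matrix" (3x3 intrinsics, pixels), "R" (3x3) and "t" (3): a world point X has camera coordinates R X + t. Camera axes: x right, y down, z forward; pixel columns grow to the right and rows downward; lengths in m; the calibration is good to about 2 mm. The wrist camera is an equidistant fisheye: a pixel r from the principal point sees the ray r / f radians off the axis. A picture is of the moment at which its call begins: read the wrist's pose just before it. camera_info takes no time and is no camera call; for the wrist camera it gives the pose at the moment of the call.
- ctrl.close_job(): hands the job in, once; it reports no verdict.
The state is a dict: "time": time; "joint_positions": joint angles; "qd": joint speeds; "joint_torque": joint torques, N m; "position": TCP position; "tool_rot": TCP orientation; "ft_force": force on the tool from outside, world axes, zero at the start; "torque": the same for the moment, N m; "grip_width": opening from 0.0 (shut) to 1.0 (fully open).
Only numpy, scipy, OpenCV 4.12 (cv2) and the standard library are available. Lean on these libraries where they do the work, as an engineer would, in place of code of your own. Each camera call takes 0.05 s, during which the arm holds its last target.

## Working session

There is one attempt and no reset: what is moved stays moved. The work goes in short steps, Python scripts to look and compute and a tool call to move; the robot and the scene stay as the last step left them, time stands still between calls to the robot, and variables do not carry over. Pictures are saved under pics/ and viewed, and the job is handed in when it is done.

Besides the shell and the picture viewer there is one more tool, called as name(argument=value, ...) on one line, values as JSON. play_rows: Moves the arm, as the interface text tells. Its arguments: {"type":"object","properties":{"translation":{"type":"array"},"turn":{"type":"array"},"fingers":{"type":"array"},"grip_force":{"type":"number"}},"required":["translation","turn","fingers"]}

```bash
ls; mkdir -p pics
python3 - <<'E'
from bench import ctrl
import cv2
s=ctrl.get_state();print(s)
for n in ["side","top","wrist"]:
    print(n,ctrl.camera_info(n)); cv2.imwrite(f"pics/{n}0.png",ctrl.get_image(n))
E
```

```text
pics
{'time': 0.0, 'joint_positions': array([-1.13787915,  0.32184448, -0.07007441,  1.45166881,  0.02263506,
        1.37082215, -0.05691843]), 'qd': array([ 0.00143187,  0.00028602,  0.00183627,  0.00077049, -0.001162  ,
        0.00113317, -0.00129669]), 'joint_torque': array([-7.83417418e-04, -4.91287494e+01, -4.04645959e-01, -3.12534571e+01,
       -6.39746315e-02,  4.38052998e-02,  1.84674118e-04]), 'position': array([0.26417764, 0.59328011, 0.22145062]), 'tool_rot': array([-1.54766314,  0.32879788, -0.32836839]), 'ft_force': array([-0.03762949, -0.03620369,  0.37639986]), 'torque': array([ 0.01027716, -0.0090067 ,  0.02081574]), 'grip_width': 0.9991840474345013}
side {'camera_matrix': array([[436.00222815,   0.        , 276.04092801],
       [  0.        , 436.00222815, 209.21283456],
       [  0.        ,   0.        ,   1.        ]]), 'R': array([[-0.9264917 , -0.37628397, -0.00484833],
       [-0.22436572,  0.56268807, -0.79563947],
       [ 0.30211447, -0.73606556, -0.60575105]]), 't': array([0.5686772 , 0.21775439, 0.78730476])}
top {'camera_matrix': array([[425.09613662,   0.        , 275.41367826],
       [  0.        , 425.09613662, 208.20663842],
       [  0.        ,   0.        ,   1.        ]]), 'R': array([[ 0.02585402, -0.99945332,  0.02060677],
       [-0.99021121, -0.02843241, -0.13665046],
       [ 0.13716166, -0.01687209, -0.99040497]]), 't': array([-0.02453991,  0.60715888,  0.77640081])}
wrist {'camera_matrix': array([[325.1922621 ,   0.        , 279.9886035 ],
       [  0.        , 325.1922621 , 211.34181457],
       [  0.        ,   0.        ,   1.        ]]), 'R': array([[ 4.06998538e-01,  9.13428787e-01, -2.02143902e-04],
       [ 8.78462343e-01, -3.91357796e-01,  2.74122212e-01],
       [ 2.50312009e-01, -1.11744915e-01, -9.61694844e-01]]), 't': array([-0.64947679, -0.03359358,  0.38979135])}
```

View pics/side0.png

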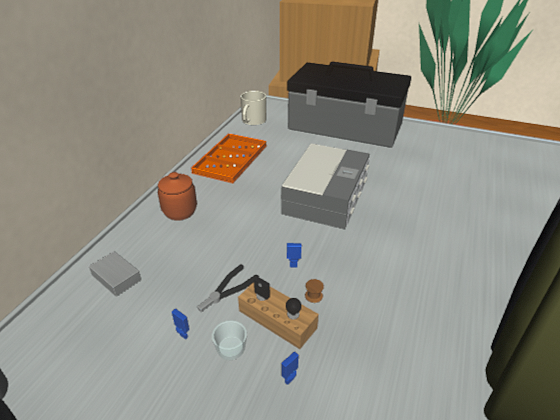

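View pics/top0.png

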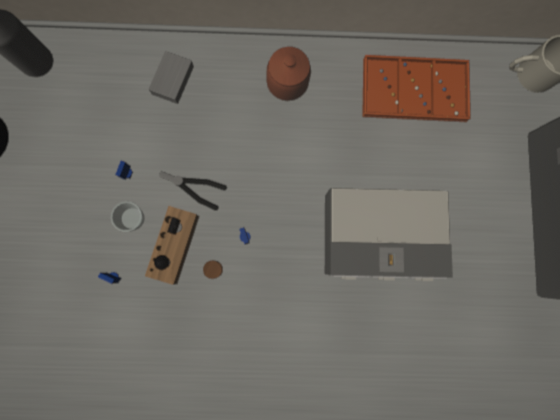

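View pics/wrist0.png

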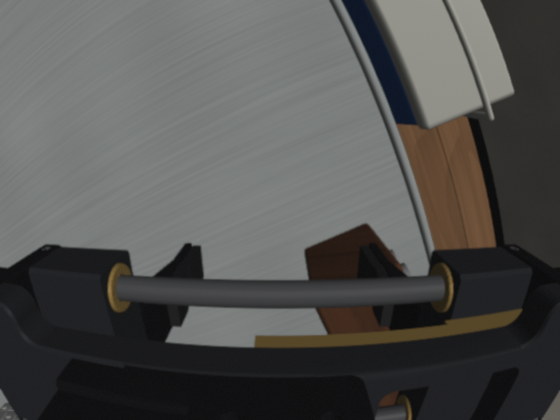

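The side and top views show the block with the square bow near (173,226) in the top view, the ball bow at (161,262) and the keyhole at (391,260). I'll enlarge these.

Run:
```python
import cv2,numpy as np
t=cv2.imread("pics/top0.png");s=cv2.imread("pics/side0.png")
def c(im,x,y,w,h,k):return cv2.resize(im[y:y+h,x:x+w],None,fx=k,fy=k,interpolation=cv2.INTER_CUBIC)
a=c(t,140,200,64,90,6);b=c(s,230,265,100,90,4) if 0 else c(s,225,260,100,90,6)
cv2.imwrite("pics/c1.png",a);cv2.imwrite("pics/c2.png",b)
cv2.imwrite("pics/c3.png",c(t,320,180,140,105,5)); cv2.imwrite("pics/c4.png",c(s,270,135,110,95,6))
```

```text
(no output)
```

View pics/c1.png

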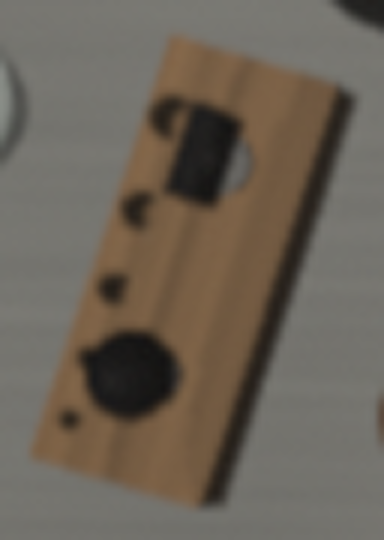

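View pics/c2.png

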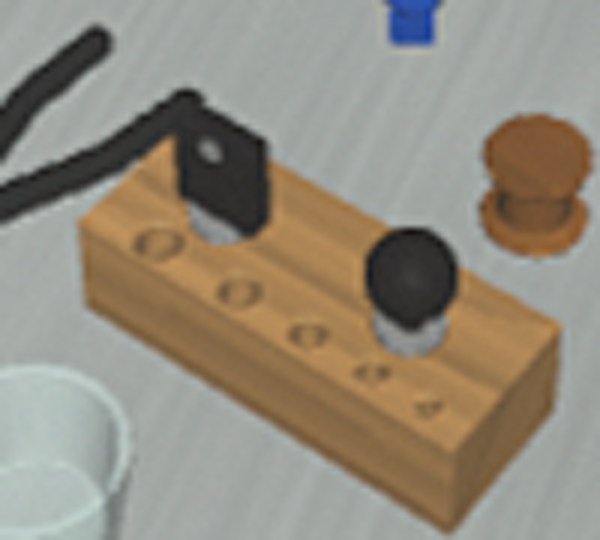

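View pics/c3.png

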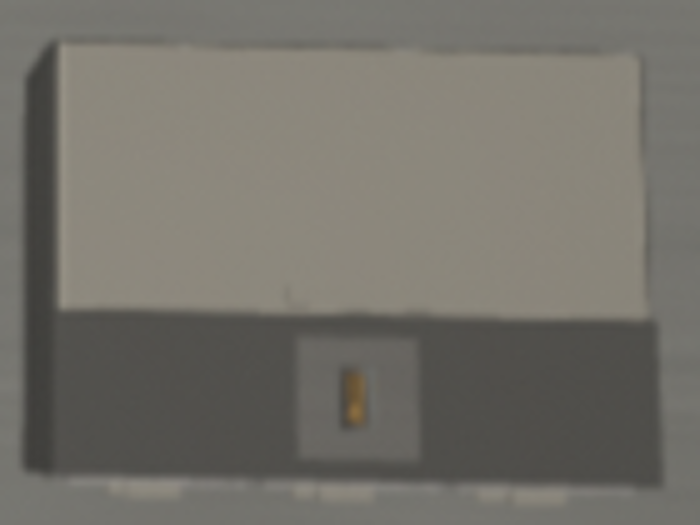

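View pics/c4.png

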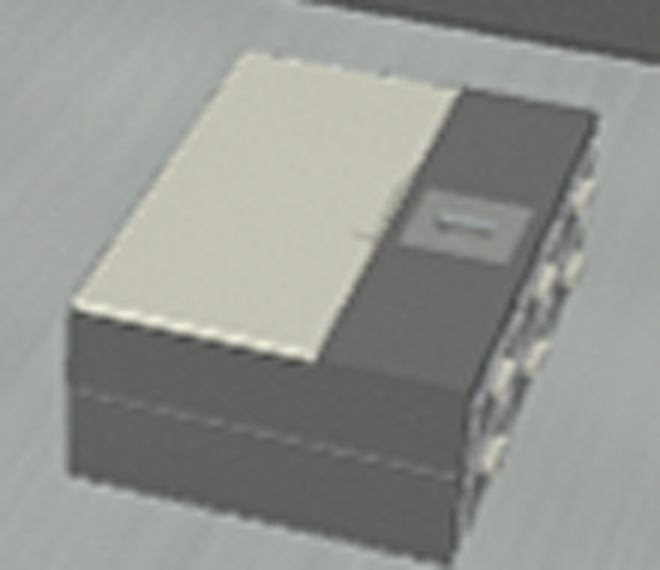

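```bash
cat > h.py <<'E'
import numpy as np,cv2
from scipy.optimize import least_squares
from scipy.spatial.transform import Rotation as Ro
def ray(ci,p,z):
    K,R,t=ci["camera_matrix"],ci["R"],ci["t"]
    d=R.T@np.linalg.solve(K,[p[0],p[1],1]);o=-R.T@t
    return o+d*(z-o[2])/d[2]
def proj(ci,X):
    c=np.asarray(X)@ci["R"].T+ci["t"];return (c[:,:2]/c[:,2:])@ci["camera_matrix"][:2,:2].T+ci["camera_matrix"][:2,2]
def rect(p,w,h,z):
    l=np.array([[-w,-h],[w,-h],[w,h],[-w,h]])/2;c,s=np.cos(p[2]),np.sin(p[2])
    return np.c_[l@np.array([[c,s],[-s,c]])+p[:2],np.full(4,z)]
def cr(a,x,y,k):return (np.array(a,float)+.5)/k-.5+[x,y]
E
python3 - <<'E'
from h import *
from bench import ctrl
T,S=ctrl.camera_info("top"),ctrl.camera_info("side")
bt=cr([(172,37),(343,90),(205,505),(32,455)],140,200,6)
bs=cr([(80,222),(450,455),(560,325)],225,260,6)
pt=cr([(297,337),(420,338),(420,460),(297,458)],320,180,5)
ps=cr([(432,188),(533,210),(505,264),(400,243)],270,135,6)
for n,pts in (("bt",bt),("bs",bs)): print(n,[ray(T if n=="bt" else S,p,.04).round(4) for p in pts])
for n,pts,c in (("pt",pt,T),("ps",ps,S)):
    q=np.array([ray(c,p,.085) for p in pts]);print(n,q.round(4),q.mean(0))
kt=ray(T,cr([(354,398)],320,180,5)[0],.085);ks=ray(S,cr([(466,224)],270,135,6)[0],.085);print("hole",kt,ks)
q=np.array([ray(T,p,.04) for p in bt]);print(q.mean(0))
d=(q[0]+q[1]-q[2]-q[3]);print("block yaw",np.degrees(np.arctan2(d[1],d[0])),np.linalg.norm(d)/2)
a=np.radians(np.degrees(np.arctan2(d[1],d[0])))
k=q.mean(0)+.035*np.array([np.cos(a),np.sin(a),0]);print("key",k)
# bow check
qs=np.array([ray(S,p,.04) for p in bs]);print("side ctr",(qs[0]+qs[2])/2)
u=qs[0]-qs[1];a=np.arctan2(u[1],u[0]);print(np.degrees(a))
for c,n in((T,"t"),(S,"s")):
    l=k+np.array([0,0,.04]);l[2]=.08
    print(n,proj(c,rect([k[0],k[1],a],.03,.01,.08)).round(1),proj(c,[[k[0],k[1],.04]]))
# lid edges front edge direction
f=[ray(T,p,.085) for p in cr([(50,311),(655,321)],320,180,5)];f=f[0]-f[1];print("cab y axis",np.degrees(np.arctan2(f[1],f[0]))-90)
f=[ray(S,p,.085) for p in cr([(318,361),(462,90)],270,135,6)];f=f[0]-f[1];print("cab y axis",np.degrees(np.arctan2(f[1],f[0]))-90)
E
```

```text
bt [array([0.6067, 0.198 , 0.04  ]), array([0.5912, 0.1425, 0.04  ]), array([0.4595, 0.1788, 0.04  ]), array([0.4736, 0.2336, 0.04  ])]
bs [array([0.6089, 0.1978, 0.04  ]), array([0.475, 0.236, 0.04 ]), array([0.4604, 0.1809, 0.04  ])]
pt [[ 0.5362 -0.1964  0.085 ]
 [ 0.537  -0.2412  0.085 ]
 [ 0.4933 -0.2405  0.085 ]
 [ 0.4929 -0.1961  0.085 ]] [ 0.51484324 -0.21857202  0.085     ]
ps [[ 0.5372 -0.2426  0.085 ]
 [ 0.4946 -0.2413  0.085 ]
 [ 0.4954 -0.198   0.085 ]
 [ 0.538  -0.1975  0.085 ]] [ 0.51629387 -0.21984282  0.085     ]
hole [ 0.51480492 -0.21692819  0.085     ] [ 0.51715836 -0.22092206  0.085     ]
[0.53274455 0.18822173 0.04      ]
block yaw -15.184167143603037 0.13721893499195956
key [0.56652266 0.17905444 0.04      ]
side ctr [0.53465585 0.18931682 0.04      ]
-15.929527485563142
t [[172.2 233.5]
 [177.7 217.8]
 [172.4 216.2]
 [166.9 231.9]] [[176.91471673 226.8690621 ]]
s [[270.9 283. ]
 [258.  275.4]
 [254.4 278.6]
 [267.4 286.3]] [[263.12517518 295.91645516]]
cab y axis 0.6074351939364249
cab y axis 0.6244845875858118
```

```bash
cat >> h.py <<'E'
def plan(ctrl,tgt,yaw,show=True):
    """tgt TCP pos; yaw(deg) of key x; tool y down, tool z along +-key y. Returns mm shift in current tool axes, then turn rotvec"""
    s=ctrl.get_state();R=Ro.from_rotvec(s["tool_rot"]).as_matrix()
    print("t",round(s["time"],2),"pos",s["position"].round(4),"q",s["joint_positions"].round(2),"F",s["ft_force"].round(1),"M",s["torque"].round(2),"g",round(s["grip_width"],3))
    print("tool z heading",np.degrees(np.arctan2(R[1,2],R[0,2])).round(2),"tool y",R[:,1].round(4))
    for sg in(1,-1):
        a=np.radians(yaw+90*sg);z=np.array([np.cos(a),np.sin(a),0]);y=np.array([0,0,-1.]);x=np.cross(y,z)
        D=np.c_[x,y,z];print(sg,"shift mm",(R.T@(np.array(tgt)-s["position"])*1000).round(2),"turn",Ro.from_matrix(R.T@D).as_rotvec().round(4), "D-frame shift",(D.T@(np.array(tgt)-s["position"])*1000).round(2))
E
python3 - <<'E'
from h import *
from bench import ctrl
plan(ctrl,[.567,.1795,.15],-15.5)
T=ctrl.camera_info("top");print(ray(T,(127,217),.02))
print(Ro.from_rotvec(ctrl.get_state()["tool_rot"]).as_matrix())
E
```

```text
t 0.15 pos [0.2642 0.5934 0.2217] q [-1.14  0.32 -0.07  1.45  0.02  1.37 -0.06] F [0.1 1.5 0.1] M [ 0.01 -0.02 -0.01] g 0.999
tool z heading 66.01 tool y [-5.0e-04 -1.4e-03 -1.0e+00]
1 shift mm [ 444.94   72.13 -254.95] turn [ 0.0015 -0.1482 -0.    ] D-frame shift [ 402.41   71.72 -317.97]
-1 shift mm [ 444.94   72.13 -254.95] turn [0.0000e+00 2.9934e+00 2.2000e-03] D-frame shift [-402.41   71.72  317.97]
[0.58493179 0.28164969 0.02      ]
[[ 9.13606426e-01 -4.97615617e-04  4.06599374e-01]
 [-4.06599666e-01 -1.36587161e-03  9.13605410e-01]
 [ 1.00738222e-04 -9.99998943e-01 -1.45019942e-03]]
```

play_rows(translation=[[0,0,0],[0,0,0],[22.4,3,-17.7],[22.4,3,-17.7],[22.4,3,-17.7],[22.4,3,-17.7],[22.4,3,-17.7],[22.4,3,-17.7],[22.4,3,-17.7],[22.4,3,-17.7]], turn=[[0,-0.074,0],[0,-0.074,0],[0,0,0],[0,0,0],[0,0,0],[0,0,0],[0,0,0],[0,0,0],[0,0,0],[0,0,0]], fingers=[0,0,0,0,0,0,0,0,0,0], grip_force=45)

```text
time: 0.98
position: [0.3997, 0.408, 0.1982]
tool_rot: [-1.561, 0.213, -0.212]
ft_force: [0.2, 0.3, -0.4]
grip_width: 0.505
```

play_rows(translation=[[22.4,3,-17.7],[22.4,3,-17.7],[22.4,3,-17.7],[22.4,3,-17.7],[22.4,3,-17.7],[22.4,3,-17.7],[22.4,3,-17.7],[22.4,3,-17.7],[22.4,3,-17.7],[0,0,0]], turn=[[0,0,0],[0,0,0],[0,0,0],[0,0,0],[0,0,0],[0,0,0],[0,0,0],[0,0,0],[0,0,0],[0,0,0]], fingers=[0,0,0,0,0,0,0,0,0,0])

```text
time: 1.82
position: [0.554, 0.1944, 0.1708]
tool_rot: [-1.564, 0.218, -0.221]
ft_force: [-0.2, -1.7, 0.4]
grip_width: 0.498
```

Run:
```python
from h import *
from bench import ctrl
plan(ctrl,[.567,.1795,.05],-15.5)
W=ctrl.camera_info("wrist");np.savez("w1.npz",**W)
cv2.imwrite("pics/w1.png",ctrl.get_image("wrist"));cv2.imwrite("pics/t1.png",ctrl.get_image("side"))
```

```text
t 1.82 pos [0.554  0.1944 0.1708] q [-0.58  0.22  0.22  1.69 -0.04  1.24  0.94] F [-0.2 -1.7  0.4] M [-0.04 -0.04 -0.05] g 0.498
tool z heading 73.96 tool y [ 0.0011 -0.0045 -1.    ]
1 shift mm [ 16.34 120.85 -10.19] turn [ 0.0041 -0.0094  0.0023] D-frame shift [ 16.53 120.77 -10.84]
-1 shift mm [ 16.34 120.85 -10.19] turn [-0.0037  3.1322  0.0063] D-frame shift [-16.53 120.77  10.84]
```

View pics/w1.png

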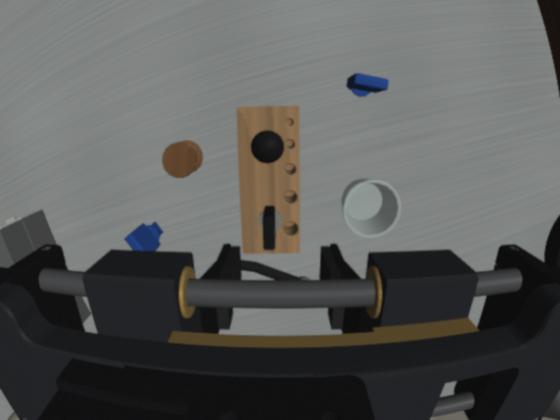

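View pics/t1.png

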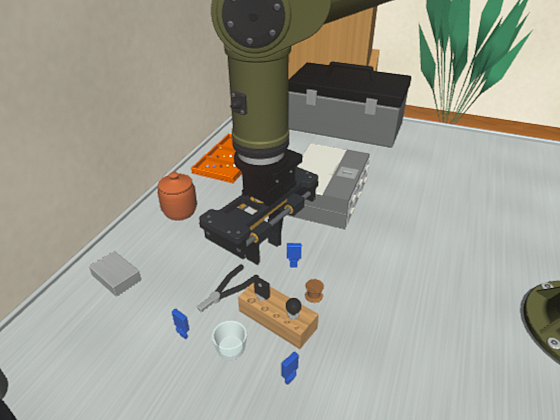

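```bash
cat >> h.py <<'E'
def wray(W,p,z):
    K,R,t=W["camera_matrix"],W["R"],W["t"];v=(np.array(p)-K[:2,2])/K[0,0];r=np.hypot(*v)
    d=R.T@np.r_[v/max(r,1e-9)*np.sin(r),np.cos(r)];o=-R.T@t
    return o+d*(z-o[2])/d[2]
def wproj(W,X):
    c=np.asarray(X)@W["R"].T+W["t"];n=np.linalg.norm(c[:,:2],axis=1,keepdims=True)
    return W["camera_matrix"][:2,2]+W["camera_matrix"][0,0]*np.arctan2(n,c[:,2:])*c[:,:2]/n
E
python3 - <<'E'
from h import *
im=cv2.imread("pics/w1.png");cv2.imwrite("pics/w1c.png",cv2.resize(im[100:262,225:315],None,fx=6.,fy=6.,interpolation=cv2.INTER_CUBIC)[:600] if 0 else cv2.resize(im[195:262,225:315],None,fx=8,fy=8,interpolation=cv2.INTER_CUBIC))
W=np.load("w1.npz")
q=np.array([wray(W,p,.04) for p in [(237.5,107),(299,106),(301,252),(243,254)]]);print(q)
print(wproj(W,rect([.567,.1795,np.radians(-15.5)],.03,.01,.08)).round(1),wproj(W,rect([.567,.1795,np.radians(-15.5)],.03,.01,.044)).round(1))
E
```

```text
[[0.45955573 0.18169057 0.04      ]
 [0.47424394 0.2344185  0.04      ]
 [0.60848489 0.19962488 0.04      ]
 [0.59496187 0.14420939 0.04      ]]
[[260.9 215.7]
 [262.  249.7]
 [273.8 249.6]
 [273.2 215.6]] [[263.2 204.3]
 [264.  235. ]
 [274.6 234.9]
 [274.1 204.2]]
```

View pics/w1c.png

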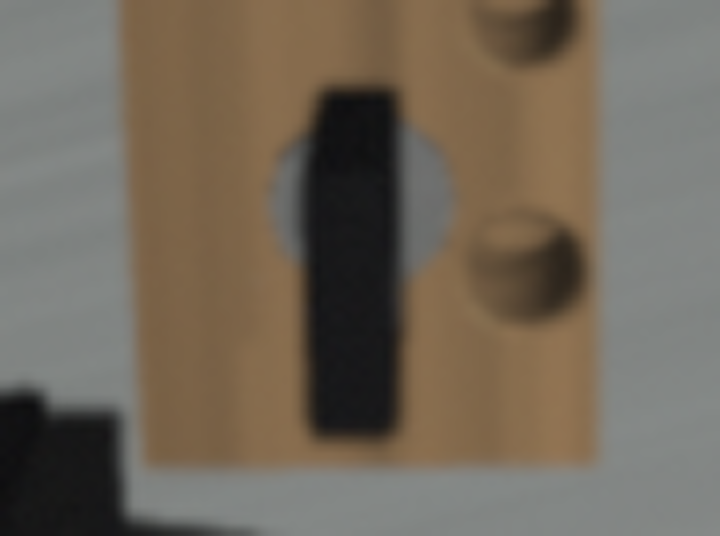

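play_rows(translation=[[0,0,0],[8,0,-5],[8.5,5,-5.1],[0,10,0],[0,15,0],[0,15,0],[0,5,0],[0,0,0],[0,0,0],[0,0,0]], turn=[[0.004,-0.012,0.002],[0,0,0],[0,0,0],[0,0,0],[0,0,0],[0,0,0],[0,0,0],[0,0,0],[0,0,0],[0,0,0]], fingers=[0,0,0,0,0,0,0,0,0,0])

```text
time: 2.75
position: [0.5647, 0.1885, 0.1222]
tool_rot: [-1.556, 0.203, -0.203]
ft_force: [-0.6, -0.7, 0.2]
grip_width: 0.499
```

Run:
```python
from h import *
from bench import ctrl
plan(ctrl,[.5673,.1803,.05],-15.2)
W=ctrl.camera_info("wrist");np.savez("w2.npz",**W)
im=ctrl.get_image("wrist");cv2.imwrite("pics/w2.png",im);cv2.imwrite("pics/w2c.png",cv2.resize(im[200:340,190:360],None,fx=4,fy=4,interpolation=cv2.INTER_CUBIC))
```

```text
t 2.75 pos [0.5647 0.1885 0.1222] q [-0.55  0.27  0.22  1.73 -0.07  1.15  1.  ] F [-0.6 -0.7  0.2] M [-0.04 -0.02  0.02] g 0.499
tool z heading 75.18 tool y [ 4.0e-04  4.9e-03 -1.0e+00]
1 shift mm [ 4.73 72.21 -7.62] turn [-0.0048  0.0066 -0.0009] D-frame shift [ 4.71 72.25 -7.24]
-1 shift mm [ 4.73 72.21 -7.62] turn [-1.500e-03 -3.135e+00  7.500e-03] D-frame shift [-4.71 72.25  7.24]
```

View pics/w2c.png

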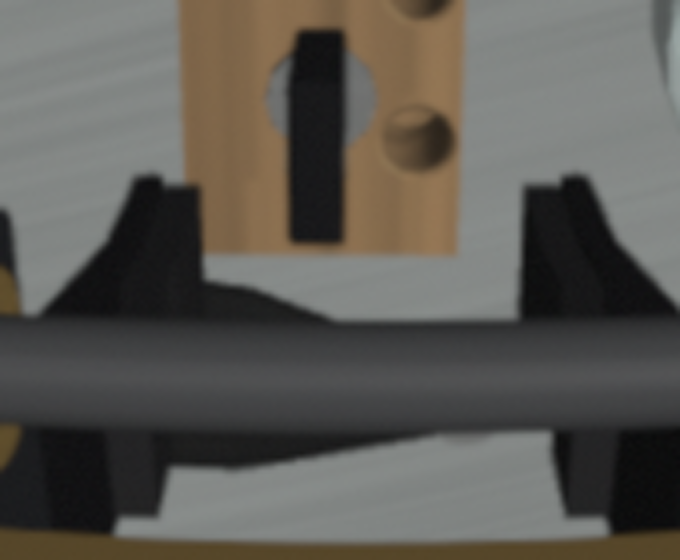

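Run:
```python
from h import *
from bench import ctrl
W=np.load("w2.npz")
for k in [(.5673,.1803),(.5673,.181)]: print(wproj(W,rect([*k,np.radians(-15.2)],.03,.01,.08)).round(1))
print([wray(W,(190+x/4,200+y/4),.08).round(4) for x,y in [(290,242),(344,242),(291,82),(344,80)]])
# collar ellipse centre
print([wray(W,(190+x/4,200+y/4),.044).round(4) for x,y in [(268,97),(377,97)]])
W2=ctrl.camera_info("wrist");print(abs(W2["t"]-W["t"]).max())
plan(ctrl,[.5673,.1803,.05],-15.2)
```

```text
[[261.3 219.7]
 [261.9 261.1]
 [276.4 261.2]
 [276.5 219.7]]
[[262.3 219.4]
 [262.8 260.9]
 [277.3 261. ]
 [277.5 219.5]]
[array([0.5801, 0.1721, 0.08  ]), array([0.5825, 0.1811, 0.08  ]), array([0.5523, 0.1802, 0.08  ]), array([0.5542, 0.1887, 0.08  ])]
[array([0.5646, 0.1704, 0.044 ]), array([0.5701, 0.1909, 0.044 ])]
0.00012776217065252338
t 2.8 pos [0.5648 0.1885 0.1225] q [-0.55  0.27  0.22  1.73 -0.07  1.15  1.  ] F [-0.1  0.5  0.9] M [-0.03 -0.    0.01] g 0.5
tool z heading 75.18 tool y [ 8.0e-04  5.1e-03 -1.0e+00]
1 shift mm [ 4.58 72.43 -7.69] turn [-0.0051  0.0066 -0.0006] D-frame shift [ 4.59 72.47 -7.29]
-1 shift mm [ 4.58 72.43 -7.69] turn [-9.000e-04 -3.135e+00  8.000e-03] D-frame shift [-4.59 72.47  7.29]
```

play_rows(translation=[[2.3,0,-3.6],[2.3,0,-3.6],[0,10,0],[0,15,0],[0,15,0],[0,15,0],[0,12,0],[0,5.4,0],[0,0,0],[0,0,0]], turn=[[-0.005,0.009,0],[0,0,0],[0,0,0],[0,0,0],[0,0,0],[0,0,0],[0,0,0],[0,0,0],[0,0,0],[0,0,0]], fingers=[0,0,0,0,0,0,0,0,0,0])

```text
time: 3.63
position: [0.5667, 0.18, 0.0491]
tool_rot: [-1.561, 0.212, -0.209]
ft_force: [0.2, -0.2, 0.2]
grip_width: 0.501
```

Run:
```python
from h import *
from bench import ctrl
plan(ctrl,[.5673,.1804,.05],-15.3)
cv2.imwrite("pics/w3.png",ctrl.get_image("wrist"))
```

```text
t 3.63 pos [0.5667 0.18   0.0491] q [-0.53  0.35  0.22  1.79 -0.09  1.01  1.02] F [ 0.2 -0.2  0.2] M [ 0.01 -0.01  0.03] g 0.501
tool z heading 74.65 tool y [-2.2e-03 -5.0e-04 -1.0e+00]
1 shift mm [ 0.52 -0.93  0.53] turn [ 0.0011 -0.0009 -0.002 ] D-frame shift [ 0.52 -0.93  0.53]
-1 shift mm [ 0.52 -0.93  0.53] turn [3.1000e-03 3.1407e+00 1.7000e-03] D-frame shift [-0.52 -0.93 -0.53]
```

View pics/w3.png

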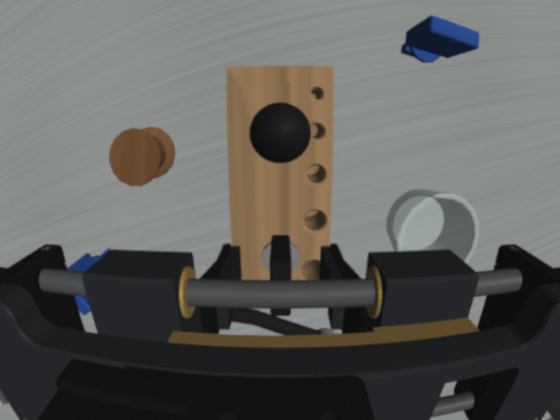

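The bow (280,275) is centred between the fingers (229 and 331). I'll close them.

play_rows(translation=[[0.5,-0.5,0.4],[0,0,0],[0,0,0],[0,0,0],[0,0,0],[0,0,0],[0,0,0],[0,0,0],[0,0,0],[0,0,0]], turn=[[0,0,0],[0,0,0],[0,0,0],[0,0,0],[0,0,0],[0,0,0],[0,0,0],[0,0,0],[0,0,0],[0,0,0]], fingers=[0,-1,-1,-1,-1,-1,-1,-1,-1,-1], grip_force=45)

```text
time: 4.52
position: [0.5671, 0.1804, 0.0496]
tool_rot: [-1.561, 0.212, -0.209]
ft_force: [-0.1, 0.0, 0.8]
grip_width: 0.116
```

Run:
```python
from h import *
from bench import ctrl
plan(ctrl,[.5673,.1804,.05],-15.3)
```

```text
t 4.52 pos [0.5671 0.1804 0.0496] q [-0.53  0.35  0.22  1.79 -0.09  1.02  1.02] F [-0.1  0.   0.8] M [-0.02  0.01  0.03] g 0.116
tool z heading 74.66 tool y [-2.2e-03 -4.0e-04 -1.0e+00]
1 shift mm [ 0.18 -0.39  0.07] turn [ 0.0009 -0.0007 -0.002 ] D-frame shift [ 0.18 -0.39  0.07]
-1 shift mm [ 0.18 -0.39  0.07] turn [3.1000e-03 3.1408e+00 1.4000e-03] D-frame shift [-0.18 -0.39 -0.07]
```

play_rows(translation=[[0,-5,0],[0,-8,0],[0,-12,0],[0,-15,0],[0,-15,0],[0,-15,0],[0,-15,0],[0,-15,0],[0,-10,0],[0,0,0]], turn=[[0,0,0],[0,0,0],[0,0,0],[0,0,0],[0,0,0],[0,0,0],[0,-0.09,0],[0,-0.09,0],[0,-0.09,0],[0,0,0]], fingers=[-1,-1,-1,-1,-1,-1,-1,-1,-1,-1])

```text
time: 5.35
position: [0.5693, 0.1809, 0.1637]
tool_rot: [-1.569, -0.006, 0.0]
ft_force: [0.7, -0.2, -0.4]
grip_width: 0.107
```

Run:
```python
from h import *
from bench import ctrl
plan(ctrl,[.5156,-.2192,.16],0.5)
cv2.imwrite("pics/s4.png",ctrl.get_image("side")[150:360,150:430].repeat(2,0).repeat(2,1))
```

```text
t 5.35 pos [0.5693 0.1809 0.1637] q [-0.52  0.24  0.19  1.68 -0.05  1.22  1.26] F [ 0.7 -0.2 -0.4] M [ 0.02 -0.08  0.05] g 0.107
tool z heading 90.25 tool y [ 0.0037  0.002  -1.    ]
1 shift mm [ -55.46    2.72 -399.92] turn [-0.002  -0.0044  0.0038] D-frame shift [ -57.23    3.74 -399.66]
-1 shift mm [ -55.46    2.72 -399.92] turn [-5.9000e-03  3.1371e+00 -3.1000e-03] D-frame shift [ 57.23   3.74 399.66]
```

View pics/s4.png

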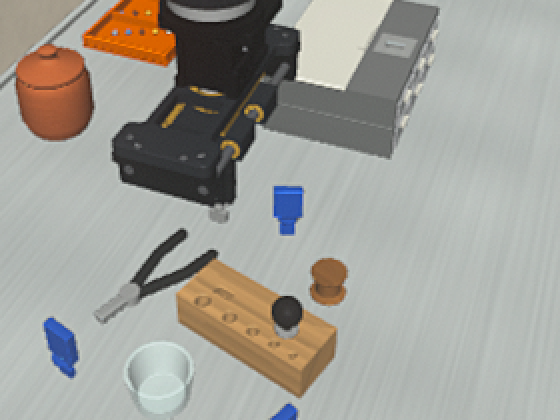

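play_rows(translation=[[-1,0,-10],[-3,0,-22],[-3,0,-22],[-3,0,-22],[-3,0,-22],[-3,0,-22],[-3,0,-22],[-3,0,-22],[-3,0,-22],[-3,0,-22]], turn=[[0,0,0],[0,0,0],[0,0,0],[0,0,0],[0,0,0],[0,0,0],[0,0,0],[0,0,0],[0,0,0],[0,0,0]], fingers=[-1,-1,-1,-1,-1,-1,-1,-1,-1,-1])

```text
time: 6.23
position: [0.5384, -0.0296, 0.1588]
tool_rot: [-1.571, 0.004, 0.003]
ft_force: [-0.4, 0.4, -1.1]
grip_width: 0.115
```

play_rows(translation=[[-3,0,-22],[-3,0,-22],[-3,0,-22],[-3,0,-22],[-3,0,-22],[-3,0,-22],[-3,0,-22],[-3,0,-22],[-3,0,-15],[0,0,0]], turn=[[0,0,0],[0,0,0],[0,0,0],[0,0,0],[0,0,0],[0,0,0],[0,0,0],[0,0,0],[0,0,0],[0,0,0]], fingers=[-1,-1,-1,-1,-1,-1,-1,-1,-1,-1])

```text
time: 7.07
position: [0.5105, -0.2238, 0.1591]
tool_rot: [-1.573, 0.009, -0.002]
ft_force: [0.0, -1.1, -0.4]
grip_width: 0.113
```

play_rows(translation=[[0,0,0],[0,0,0],[0,0,0],[0,0,0],[0,0,0],[0,0,0],[0,0,0],[0,0,0],[0,0,0],[0,0,0]], turn=[[0,0,0],[0,0,0],[0,0,0],[0,0,0],[0,0,0],[0,0,0],[0,0,0],[0,0,0],[0,0,0],[0,0,0]], fingers=[-1,-1,-1,-1,-1,-1,-1,-1,-1,-1])

```text
time: 7.9
position: [0.5133, -0.2187, 0.1599]
tool_rot: [-1.571, -0.0, 0.003]
ft_force: [0.3, 0.1, -0.7]
grip_width: 0.11
```

Run:
```python
from h import *
from bench import ctrl
plan(ctrl,[.5156,-.2192,.13],0.5)
W=ctrl.camera_info("wrist");np.savez("w5.npz",**W)
im=ctrl.get_image("wrist");cv2.imwrite("pics/w5.png",im)
cv2.imwrite("pics/w5c.png",cv2.resize(im[150:300,200:360],None,fx=4,fy=4,interpolation=cv2.INTER_CUBIC))
s=ctrl.get_image("side");cv2.imwrite("pics/s5.png",s);cv2.imwrite("pics/s5c.png",cv2.resize(s[110:210,260:380],None,fx=6,fy=6,interpolation=cv2.INTER_CUBIC))
```

```text
t 7.9 pos [ 0.5133 -0.2187  0.1599] q [-0.07  0.17  0.48  1.78 -0.08  1.21  2.  ] F [ 0.3  0.1 -0.7] M [ 0.04  0.03 -0.01] g 0.11
tool z heading 90.12 tool y [-2.1e-03 -4.0e-04 -1.0e+00]
1 shift mm [ 2.41 29.87 -0.48] turn [ 0.0004 -0.0065 -0.0021] D-frame shift [ 2.34 29.87 -0.51]
-1 shift mm [ 2.41 29.87 -0.48] turn [3.300e-03 3.135e+00 6.000e-04] D-frame shift [-2.34 29.87  0.51]
```

View pics/w5.png

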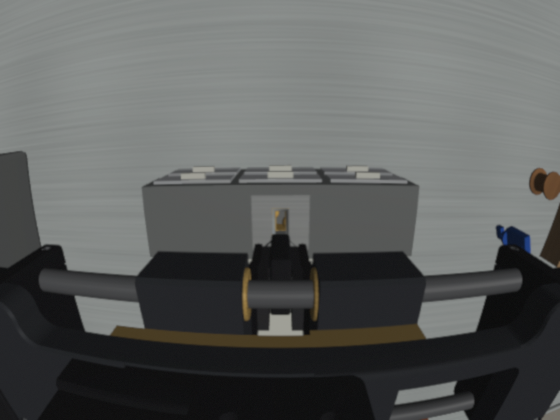

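View pics/w5c.png

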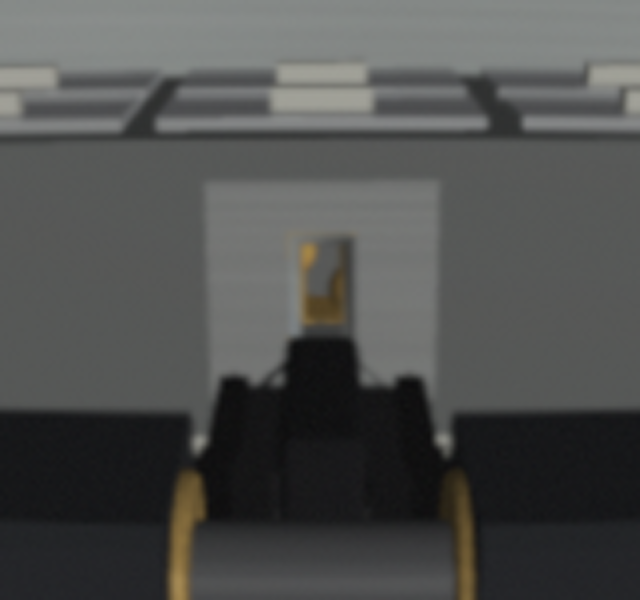

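View pics/s5c.png

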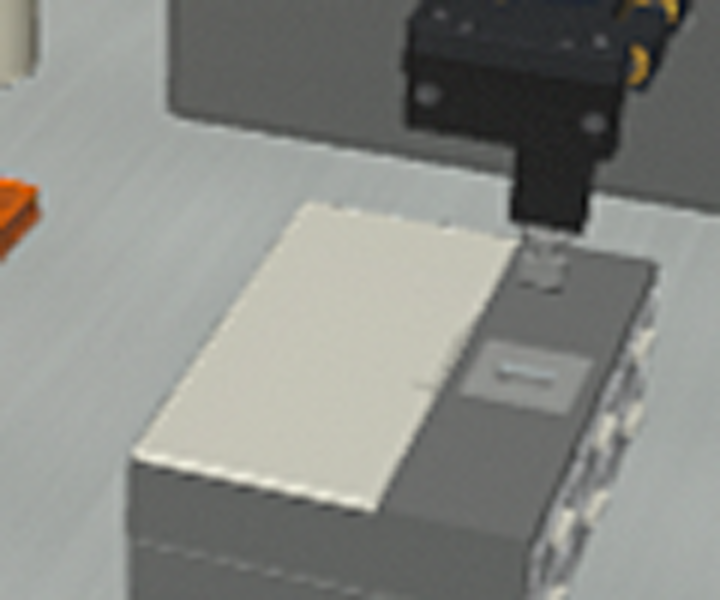

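Run:
```python
from h import *
from bench import ctrl
W=np.load("w5.npz");S=ctrl.camera_info("side")
f=lambda x,y:((x+.5)/4-.5+200,(y+.5)/4-.5+150)
for n,p in (("pl",(204,182)),("pr",(440,182)),("side l",(209,395)),("side r",(435,395)),("hl",(291,236)),("hr",(353,236)),("hl2",(293,330)),("hr2",(352,330))): print(n,wray(W,f(*p),.085).round(4))
p=ctrl.get_state()["position"];R=Ro.from_rotvec(ctrl.get_state()["tool_rot"]).as_matrix()
print("tcp",p)
def g(q):return (q-[260,110]+.5)*6-.5
for n,o in(("collar bottom",9.6),("bit bottom",33.1),("collar top",5.6)):
    print(n,g(proj(S,[p+R@np.array([dx,o,0])/1000 for dx in(-11,-8,0,8,11)])).round(0).tolist())
for k in((.5156,-.2192),(.515,-.2185)):
    print("hole/plate pred wrist",[( (wproj(W,rect([*k,np.radians(.5)],w,h,.085))-[200,150]+.5)*4-.5).round(0).tolist() for w,h in((.044,.044),(.0185,.0085))])
```

```text
pl [ 0.4938 -0.241   0.085 ]
pr [ 0.4937 -0.1967  0.085 ]
side l [ 0.5368 -0.2411  0.085 ]
side r [ 0.5368 -0.1965  0.085 ]
hl [ 0.5043 -0.2247  0.085 ]
hr [ 0.5042 -0.213   0.085 ]
hl2 [ 0.5231 -0.2244  0.085 ]
hr2 [ 0.5231 -0.213   0.085 ]
tcp [ 0.51325863 -0.21874147  0.15986928]
collar bottom [[578.0, 241.0], [571.0, 240.0], [550.0, 236.0], [530.0, 232.0], [523.0, 231.0]]
bit bottom [[572.0, 294.0], [564.0, 292.0], [544.0, 289.0], [525.0, 285.0], [517.0, 283.0]]
collar top [[579.0, 232.0], [572.0, 230.0], [551.0, 227.0], [531.0, 223.0], [524.0, 222.0]]
hole/plate pred wrist [[[202.0, 182.0], [210.0, 400.0], [432.0, 398.0], [436.0, 180.0]], [[297.0, 247.0], [299.0, 339.0], [342.0, 338.0], [342.0, 247.0]]]
hole/plate pred wrist [[[206.0, 179.0], [213.0, 397.0], [436.0, 395.0], [440.0, 177.0]], [[301.0, 244.0], [302.0, 336.0], [346.0, 335.0], [346.0, 243.0]]]
```

play_rows(translation=[[2.2,0,-0.1],[0,5,0],[0,8,0],[0,8,0],[0,8,0],[0,5,0],[0,4,0],[0,0,0],[0,0,0],[0,0,0]], turn=[[0,0,-0.002],[0,0,0],[0,0,0],[0,0,0],[0,0,0],[0,0,0],[0,0,0],[0,0,0],[0,0,0],[0,0,0]], fingers=[-1,-1,-1,-1,-1,-1,-1,-1,-1,-1])

```text
time: 8.83
position: [0.5157, -0.219, 0.1222]
tool_rot: [-1.571, -0.002, 0.001]
ft_force: [-0.2, -0.2, -0.9]
grip_width: 0.112
```

Run:
```python
from h import *
from bench import ctrl
plan(ctrl,[.5155,-.2188,.0946],0)
im=ctrl.get_image("wrist")
cv2.imwrite("pics/w6c.png",cv2.resize(im[150:300,200:360],None,fx=4,fy=4,interpolation=cv2.INTER_CUBIC))
s=ctrl.get_image("side");cv2.imwrite("pics/s6c.png",cv2.resize(s[110:210,260:380],None,fx=6,fy=6,interpolation=cv2.INTER_CUBIC))
```

```text
t 8.83 pos [ 0.5157 -0.219   0.1222] q [-0.07  0.21  0.47  1.82 -0.11  1.13  2.02] F [-0.2 -0.2 -0.9] M [ 0.07  0.01 -0.05] g 0.112
tool z heading 90.12 tool y [ 4.e-04 -6.e-04 -1.e+00]
1 shift mm [-0.21 27.55  0.2 ] turn [0.0006 0.0022 0.0004] D-frame shift [-0.19 27.55  0.18]
-1 shift mm [-0.21 27.55  0.2 ] turn [ 7.0000e-04 -3.1394e+00 -9.0000e-04] D-frame shift [ 0.19 27.55 -0.18]
```

View pics/w6c.png

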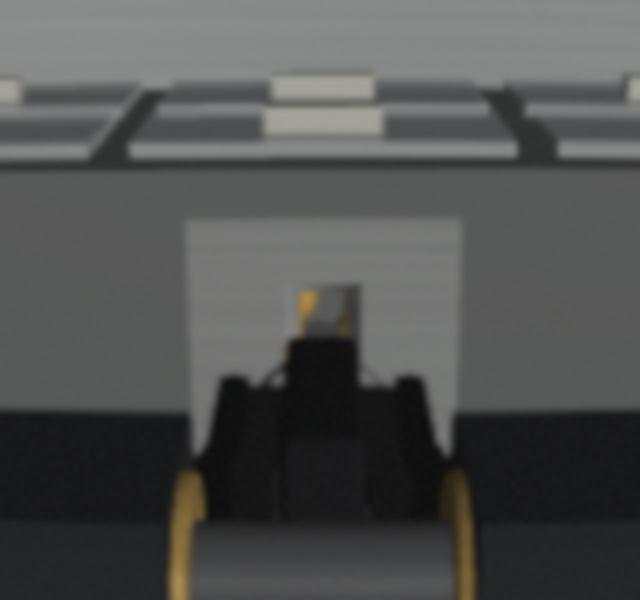

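View pics/s6c.png

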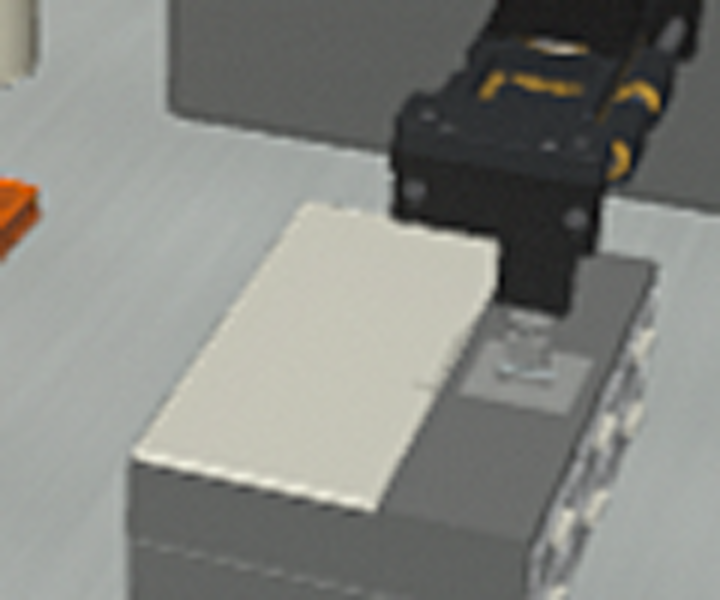

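The key's bit is centred over the slot in both views (side crop: bit at (526,360), slot at (526,372)). I'll lower it into the slot.

play_rows(translation=[[0,1.5,0.1],[0,1.5,0.1],[0,1.5,0],[0,1.5,0],[0,1.5,0],[0,1.5,0],[0,1.5,0],[0,1.5,0],[0,0,0],[0,0,0]], turn=[[0,0,0],[0,0,0],[0,0,0],[0,0,0],[0,0,0],[0,0,0],[0,0,0],[0,0,0],[0,0,0],[0,0,0]], fingers=[-1,-1,-1,-1,-1,-1,-1,-1,-1,-1])

```text
time: 9.77
position: [0.5154, -0.2186, 0.1098]
tool_rot: [-1.571, -0.002, 0.002]
ft_force: [-1.6, 0.6, -0.3]
grip_width: 0.108
```

Run:
```python
from h import *
from bench import ctrl
plan(ctrl,[.5155,-.2188,.0946],0)
```

```text
t 9.77 pos [ 0.5154 -0.2186  0.1098] q [-0.06  0.23  0.47  1.83 -0.11  1.11  2.02] F [-1.6  0.6 -0.3] M [0.05 0.   0.01] g 0.108
tool z heading 90.13 tool y [-3.e-04 -4.e-04 -1.e+00]
1 shift mm [ 0.09 15.17 -0.16] turn [ 0.0004  0.0022 -0.0003] D-frame shift [ 0.09 15.17 -0.16]
-1 shift mm [ 0.09 15.17 -0.16] turn [-5.0000e-04 -3.1394e+00 -6.0000e-04] D-frame shift [-0.09 15.17  0.16]
```

play_rows(translation=[[0,1,0],[0,1,0],[0,1,0],[0,1,0],[0,1,0],[0,1,0],[0,1,0],[0,1,0],[0,0,0],[0,0,0]], turn=[[0,0,0],[0,0,0],[0,0,0],[0,0,0],[0,0,0],[0,0,0],[0,0,0],[0,0,0],[0,0,0],[0,0,0]], fingers=[-1,-1,-1,-1,-1,-1,-1,-1,-1,-1])

```text
time: 10.6
position: [0.5158, -0.2187, 0.1029]
tool_rot: [-1.571, -0.002, 0.001]
ft_force: [-1.8, 1.3, 5.4]
grip_width: 0.112
```

Run:
```python
from h import *
from bench import ctrl
plan(ctrl,[.5155,-.2188,.0946],0)
```

```text
t 10.6 pos [ 0.5158 -0.2187  0.1029] q [-0.06  0.23  0.47  1.84 -0.12  1.1   2.03] F [-1.8  1.3  5.4] M [ 0.24  0.4  -0.08] g 0.112
tool z heading 90.12 tool y [ 7.e-04 -2.e-04 -1.e+00]
1 shift mm [-0.29  8.26 -0.08] turn [0.0002 0.0021 0.0007] D-frame shift [-0.28  8.26 -0.09]
-1 shift mm [-0.29  8.26 -0.08] turn [ 1.1000e-03 -3.1395e+00 -3.0000e-04] D-frame shift [0.28 8.26 0.09]
```

play_rows(translation=[[0,1,0],[0,1,0],[0,1,0],[0,1,0],[0,1,0],[0,1,0],[0,1,0],[0,1,0],[0,0,0],[0,0,0]], turn=[[0,0.05,0],[0,-0.1,0],[0,0.1,0],[0,-0.1,0],[0,0.1,0],[0,-0.1,0],[0,0.1,0],[0,-0.05,0],[0,0,0],[0,0,0]], fingers=[-1,-1,-1,-1,-1,-1,-1,-1,-1,-1])

```text
time: 11.43
position: [0.5156, -0.2188, 0.0945]
tool_rot: [-1.571, -0.002, 0.001]
ft_force: [-0.9, 1.2, 5.6]
grip_width: 0.109
```

Run:
```python
from h import *
from bench import ctrl
plan(ctrl,[.5155,-.2188,.0946],0)
s=ctrl.get_image("side");cv2.imwrite("pics/s7c.png",cv2.resize(s[110:210,260:380],None,fx=6,fy=6,interpolation=cv2.INTER_CUBIC))
```

```text
t 11.43 pos [ 0.5156 -0.2188  0.0945] q [-0.06  0.24  0.47  1.85 -0.12  1.08  2.03] F [-0.9  1.2  5.6] M [ 0.16  0.45 -0.04] g 0.109
tool z heading 90.1 tool y [ 4.e-04 -3.e-04 -1.e+00]
1 shift mm [-0.13 -0.06 -0.02] turn [0.0003 0.0017 0.0004] D-frame shift [-0.13 -0.06 -0.02]
-1 shift mm [-0.13 -0.06 -0.02] turn [ 6.0000e-04 -3.1399e+00 -4.0000e-04] D-frame shift [ 0.13 -0.06  0.02]
```

View pics/s7c.png

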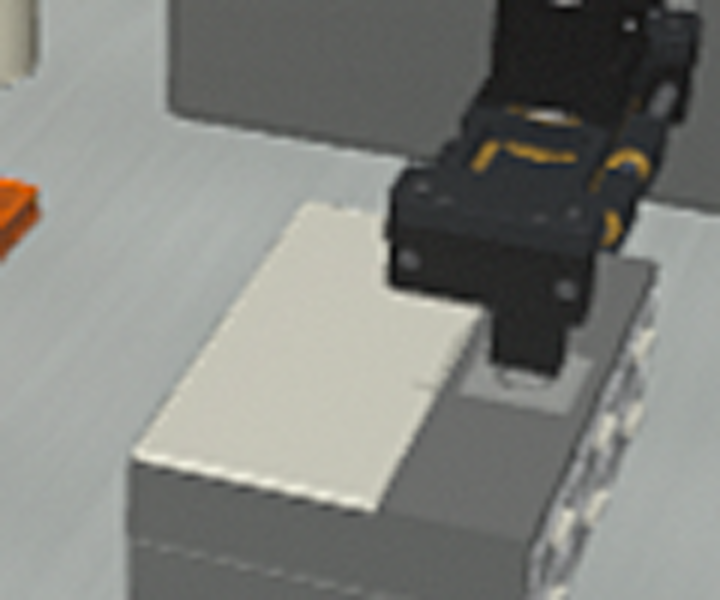

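The collar looks down on the plate. I'll press a little more to confirm it stops.

play_rows(translation=[[0,0.5,0],[0,0.5,0],[0,0.5,0],[0,0.5,0],[0,0,0],[0,0,0],[0,0,0],[0,0,0],[0,0,0],[0,0,0]], turn=[[0,0.05,0],[0,-0.1,0],[0,0.1,0],[0,-0.05,0],[0,0,0],[0,0,0],[0,0,0],[0,0,0],[0,0,0],[0,0,0]], fingers=[-1,-1,-1,-1,-1,-1,-1,-1,-1,-1])

```text
time: 12.32
position: [0.5159, -0.219, 0.0945]
tool_rot: [-1.571, -0.002, 0.0]
ft_force: [-5.7, 2.1, 17.0]
grip_width: 0.111
```

Run:
```python
from h import *
from bench import ctrl
plan(ctrl,[.5155,-.2188,.0946],0)
s=ctrl.get_image("side");cv2.imwrite("pics/s8c.png",cv2.resize(s[155:185,325:370],None,fx=14,fy=14,interpolation=cv2.INTER_CUBIC))
```

```text
t 12.32 pos [ 0.5159 -0.219   0.0945] q [-0.06  0.24  0.47  1.85 -0.12  1.08  2.03] F [-5.7  2.1 17. ] M [ 0.51  1.54 -0.1 ] g 0.111
tool z heading 90.08 tool y [ 1.2e-03  1.0e-04 -1.0e+00]
1 shift mm [-0.4  -0.1   0.16] turn [-0.0001  0.0014  0.0012] D-frame shift [-0.4  -0.09  0.16]
-1 shift mm [-0.4  -0.1   0.16] turn [ 1.9000e-03 -3.1402e+00  2.0000e-04] D-frame shift [ 0.4  -0.09 -0.16]
```

View pics/s8c.png

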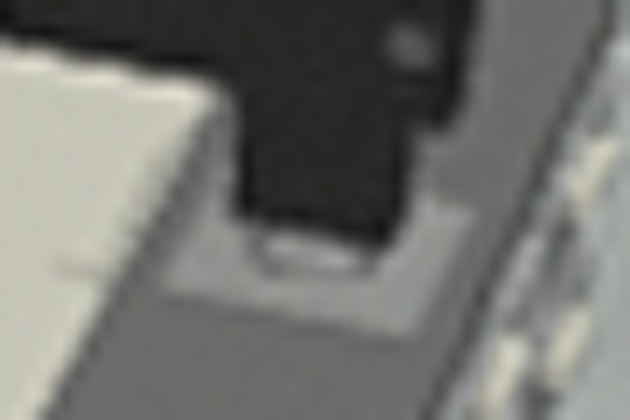

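The z position stalled at 0.0945 (expected 0.0946) with 17 N of push, so the key is home and the lock is unturned. I'll ease the push and turn clockwise.

play_rows(translation=[[0,-0.5,0],[0,-0.5,0],[0,0,0],[0,0,0],[0,0,0],[0,0,0],[0,0,0],[0,0,0],[0,0,0],[0,0,0]], turn=[[0,0,0],[0,0,0],[0,0.1,0],[0,0.1,0],[0,0.1,0],[0,0.1,0],[0,0.1,0],[0,0.1,0],[0,0.1,0],[0,0.1,0]], fingers=[-1,-1,-1,-1,-1,-1,-1,-1,-1,-1], grip_force=50)

```text
time: 13.2
position: [0.5156, -0.2192, 0.0945]
tool_rot: [-1.478, 0.627, -0.628]
ft_force: [-3.7, 1.4, 10.9]
grip_width: 0.112
```

Run:
```python
from h import *
from bench import ctrl
plan(ctrl,[.5155,-.2188,.0946],-90)
```

```text
t 13.2 pos [ 0.5156 -0.2192  0.0945] q [-0.15  0.25  0.58  1.85 -0.16  1.08  1.25] F [-3.7  1.4 10.9] M [0.13 1.04 0.11] g 0.112
tool z heading 44.0 tool y [ 6.e-04 -5.e-04 -1.e+00]
1 shift mm [-0.36 -0.06  0.14] turn [-4.000e-04  7.679e-01  7.000e-04] D-frame shift [-0.35 -0.06 -0.14]
-1 shift mm [-0.36 -0.06  0.14] turn [ 9.0000e-04 -2.3737e+00  5.0000e-04] D-frame shift [ 0.35 -0.06  0.14]
```

play_rows(translation=[[0,0,0],[0,0,0],[0,0,0],[0,0,0],[0,0,0],[0,0,0],[0,0,0],[0,0,0],[0,0,0],[0,0,0]], turn=[[0,0.1,0],[0,0.1,0],[0,0.1,0],[0,0.1,0],[0,0.1,0],[0,0.1,0],[0,0.1,0],[0,0.1,0],[0,0.05,0],[0,0,0]], fingers=[-1,-1,-1,-1,-1,-1,-1,-1,-1,-1])

```text
time: 14.03
position: [0.5151, -0.2195, 0.0945]
tool_rot: [-1.171, 1.268, -1.268]
ft_force: [-5.1, 0.3, 13.7]
grip_width: 0.11
```

Run:
```python
from h import *
from bench import ctrl
plan(ctrl,[.5155,-.2188,.0946],-90)
s=ctrl.get_image("side");cv2.imwrite("pics/s9c.png",cv2.resize(s[110:230,260:380],None,fx=5,fy=5,interpolation=cv2.INTER_CUBIC))
s=ctrl.get_image("wrist");cv2.imwrite("pics/w9.png",s)
```

```text
t 14.03 pos [ 0.5151 -0.2195  0.0945] q [-0.26  0.27  0.71  1.85 -0.2   1.09  0.44] F [-5.1  0.3 13.7] M [0.08 1.39 0.05] g 0.11
tool z heading -4.57 tool y [-6.e-04 -6.e-04 -1.e+00]
1 shift mm [-0.76 -0.12  0.38] turn [ 0.0006 -0.0798  0.0007] D-frame shift [-0.72 -0.12  0.43]
-1 shift mm [-0.76 -0.12  0.38] turn [-1.0000e-03  3.0618e+00  9.0000e-04] D-frame shift [ 0.72 -0.12 -0.43]
```

View pics/s9c.png

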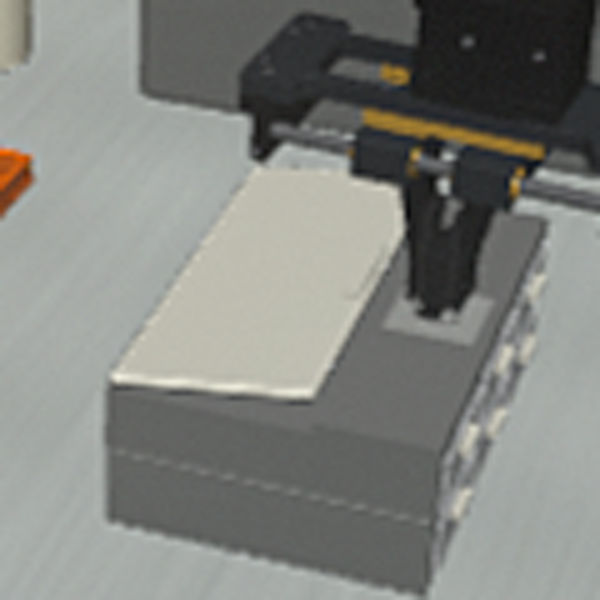

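View pics/w9.png

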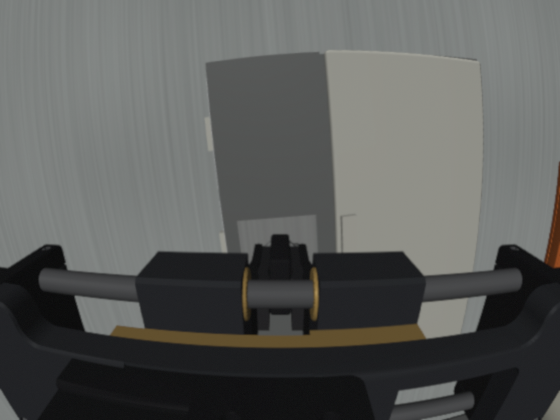

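play_rows(translation=[[0,0,0],[0,0,0],[0,0,0],[0,0,0],[0,0,0],[0,0,0],[0,0,0],[0,0,0],[0,0,0],[0,0,0]], turn=[[0,0.04,0],[0,0.04,0],[0,0.02,0],[0,0,0],[0,0,0],[0,0,0],[0,0,0],[0,0,0],[0,0,0],[0,0,0]], fingers=[-1,-1,-1,-1,-1,-1,-1,-1,-1,-1])

```text
time: 14.97
position: [0.515, -0.2195, 0.0945]
tool_rot: [-1.121, 1.339, -1.339]
ft_force: [-5.6, 0.8, 12.8]
grip_width: 0.111
```

Run:
```python
from h import *
from bench import ctrl
plan(ctrl,[.5155,-.2188,.0946],-90)
W=ctrl.camera_info("wrist")
s=ctrl.get_image("wrist");cv2.imwrite("pics/w10c.png",cv2.resize(s[180:300,200:360],None,fx=5,fy=5,interpolation=cv2.INTER_CUBIC))
s=ctrl.get_image("side");cv2.imwrite("pics/s10c.png",cv2.resize(s[155:185,325:370],None,fx=14,fy=14,interpolation=cv2.INTER_CUBIC))
```

```text
t 14.97 pos [ 0.515  -0.2195  0.0945] q [-0.27  0.28  0.72  1.85 -0.2   1.09  0.35] F [-5.6  0.8 12.8] M [0.13 1.42 0.1 ] g 0.111
tool z heading -10.17 tool y [-6.e-04 -5.e-04 -1.e+00]
1 shift mm [-0.81 -0.08  0.35] turn [ 0.0006 -0.1775  0.0005] D-frame shift [-0.74 -0.08  0.49]
-1 shift mm [-0.81 -0.08  0.35] turn [-8.0000e-04  2.9641e+00  8.0000e-04] D-frame shift [ 0.74 -0.08 -0.49]
```

View pics/w10c.png

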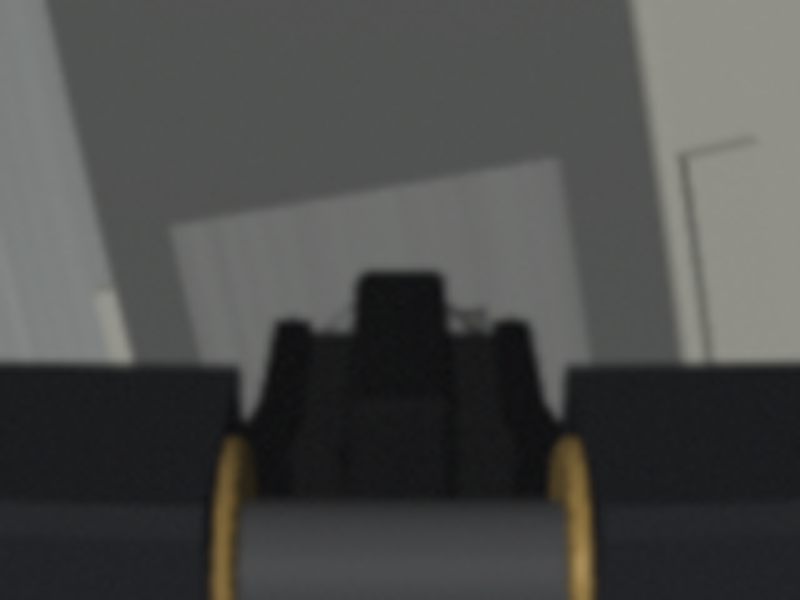

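View pics/s10c.png

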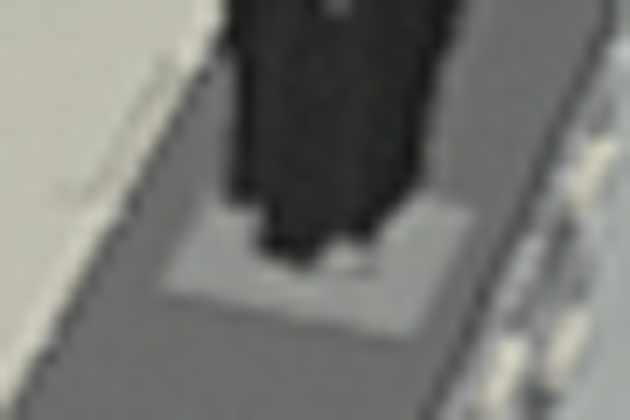

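Run:
```python
from bench import ctrl
print(ctrl.close_job())
s=ctrl.get_state();print(s["time"],s["position"],s["ft_force"],s["grip_width"])
```

```text
the job is handed in; nothing more can be done
None
the job is handed in; nothing more can be done
```

I took the square-bowed key from the block, pushed it home past the pins while twisting it, and turned it clockwise to the stop. I handed the job in at about 15 s, still gripping the key, and no verdict was reported.

- **Key home before turning:** the tool stopped at z = 0.0945 m (0.0946 expected) under 17 N of push. The side picture showed the collar on the lock plate.
- **Turned and held:** the tool turned 1.75 rad in all, which after the bit's play should put the plug at its 1.6 rad stop. The side picture showed the lid ajar, and the bow still looked square in the pads. The tool was upright and within about 1 mm of the keyhole's axis, pushing down at about 13 N, with the fingers stopped on the bow (set to 50 N).
- **Not measured:** I could not read the lock angle itself. The measured twisting moment was only about 0.1 N m, so it shows no hard stop. The stop is inferred from the turn angle and the raised lid.
- **Other objects:** I saw no contact with the ball-bowed key, dish, spool or pliers, but I did not check them again after leaving the block.

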